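Wind the bench press down on the glued sole pack

ROBOT

A 6-joint arm with a two-finger parallel gripper is mounted at the origin on the work surface. World frame = base frame: x ahead of the robot, y to its left, z up, the work surface at z = 0. Lengths are in mm, angles in rad, forces in N, time in s.
With the tool pointing down it reaches from about 275 to 750 mm from the base axis. Payload 10.2 kg.
Tool frame: the origin (TCP) lies between the finger pads; the fingertips stand 17 mm ahead of it and the grasp point (between the pads) lies 2 mm behind it; z points along the fingers, y is the line along which they close (so a half turn about z gives the same grasp; the last joint's range is limited). The gripper opens to 85 mm and grips with 20 to 120 N. Pads are 22 mm wide; open, the fingers measure 114 mm over their backs; the gripper's body (76 mm by 85 mm) begins 54 mm behind the grasp point. The pads swing forward as they close: fully open they stand 13 mm farther back than shut.
Start: joints at [0.914, 0.313, 1.498, -0, 1.331, -0.223], TCP at [220.682, 476.372, 248.294] pointing down, gripper open.
Joint ranges: [-2.94, 2.94], [-0.97, 2.17], [0.19, 2.56], [-1.23, 4.37], [0.02, 3.11], [-2.88, 2.88]. Speed limits (rad/s): [2.39, 2.39, 3.01, 3.14, 3.14, 3.14].

INTERFACE

Orientations are given as a unit quaternion [w, x, y, z].
In Python, from rig import * gives the robot as it stands.
- The arm moves only by the tool step_arm, never from a script. Its argument "commands" is text: rows parted by semicolons, each of 7 numbers parted by spaces: the opening, from 0 (shut) to 1 (fully open), then the shift along the tool's x, y, z in cm, then the turn, a rotation vector about the tool's x, y, z in rad. In form: hand x y z rx ry rz; .... A call has 1 to 20 rows; each row is the pose to reach, as a shift and turn from the pose commanded when the call began, along the tool's axes at that moment; what a row does not reach only later rows make up. A row lasts 1/12 s, in which the tool goes at most 41.7 mm and 7.16 degrees, less where a joint would pass 70% of its speed; a pose out of reach is approached as far as the arm can. A call with a gripper value outside its range is refused whole. The fingers move at their own pace and stop on an object; "newtons" is the grip in N (left out, the last holds). Time passes only in rows, so rows that repeat a pose let the fingers close. It gives the time, the measured TCP pose, the force, the opening and the grip force at its end, in the units of the state.
- sense(): the state, without advancing time (a new reading comes with each control period).
- capture(name): name is "side" or "top"; returns the picture (420x560x3 uint8, red, green, blue); there is no depth.
- camera_model(name): a dict with "mtx" (3x3 intrinsics, pixels), "eye" and "rotation" of the camera in the world. Camera axes: x right, y down, z forward; pixel columns grow to the right and rows downward; lengths in mm; the calibration is good to about 2 mm. A picture is of the moment at which its call begins. camera_model takes no time and is no camera call.
- finish_job(): hands the job in; it is judged then, once.
Trained networks look in the newest picture that a camera, given by its name, has taken for a name from the list of things; names that differ only in an ending like _2 or _b are one class to them, and where a whole thing is asked for, a point or a joint stands for the part that bears it (a point fixed in the world has none). Each returns a list of dicts, best first, with "score" (0 to 1); they miss things now and then, are a little off and sometimes report something else, mostly with a low value. They report only what shows in the picture. A call takes as long as a camera call. They do not tell look-alikes from the thing itself.
- search_frame(camera, label): "rect" ([centre column, centre row, width, height] in pixels, round what is visible of it).
- trace(camera, label): "mask" (420x560 bool, what is visible of it) and "rect" ([centre column, centre row, width, height] in pixels, round what is visible of it).
- spot_point(camera, label): "xy" ([column, row] in pixels: a listed point, or the origin of a listed thing).
The state is a dict: "time_s": time; "joints": joint angles; "dq": joint speeds; "tau": joint torques, N m; "eef_pos": TCP position; "ee_rot": TCP orientation; "force": force on the tool from outside, world axes, zero at the start; "wrist_torque": the same for the moment, N m; "grip_width": opening from 0.0 (shut) to 1.0 (fully open); "grip_force": force on a finger pad.
Only numpy, scipy, OpenCV 4.12 (cv2) and the standard library are available. Lean on these libraries where they do the work, as an engineer would, in place of code of your own. Each camera call takes 0.05 s, during which the arm holds its last target. There are 200 camera calls.

TASK

The glued sole pack is already lying in the bench screw press. Push the ball-ended bar round clockwise (seen from above) with a fingertip, gently, until the platen is screwed down tight on the pack and the bar will go no further; then take the finger away and leave it clamped. Leave the pack where it lies and the tools and jars around the press alone.

Things in the scene. Friction and masses are not known exactly. Their poses are not given: they have to be found in the camera images.
- press: Bench screw press of dark cast iron, fixed to the table: bed 220 x 290 mm with its top at 45 mm, two columns left and right, and over them a bridge 60 mm deep, 290 mm wide (along y), top 190 mm up (ribs to 214 mm), with a nut boss 62 mm across up to 214 mm. Origin: centre of the underside, below the screw axis; z up, front to -x.
- spindle (a joint): Turn of screw and bar, rad; grows clockwise seen from above, lowering platen, screw and bar 12 mm a turn. Starts between 0 and 2.3. The platen meets the pack at about 5.24 and from there the bar comes up hard within a few degrees. Until then only friction, about 0.3 N m (3 N at 90 mm from the axis); the screw stays where it is left.
- bar_middle (a point): Middle of the ball-ended steel bar, on the screw axis; 268 mm above the table at joint 0, 257 mm when clamped. The bar is level, round, 16 mm thick, along this point's x axis. Hub 50 mm across, 21 mm above and 20 mm below this point. Free bar from 25 to 116 mm from the axis each side; only hub and balls rise above the bar; at least 34 mm of clear air below it.
- ball_1 (a point): Centre of the steel ball (34 mm across) at one end of the bar, 135 mm from the axis.
- ball_2 (a point): Centre of the equal ball at the other end, 135 mm from the axis.
- platen: Flat cast-iron pressing plate 175 x 190 x 20 mm under the bridge, carrying the screw and the bar. Origin: centre of its underside; it only slides up and down.
- pack: The glued sole pack, loose on the bed under the platen: cork sheets between two plywood boards, 165 x 170 x 50 mm, 1.8 kg. Origin: centre of its underside.
- slicker: Wooden edge slicker standing in front of the press, turned, 38 mm wide, 94 mm tall. Bystander; origin at its foot.
- awl: Awl with wooden handle, lying in front of the press, 147 mm long, 24 mm thick. Bystander; origin under the front end of the handle.
- rivet_jar: Jar of rivets with steel cap left of the press, 60 mm across, 75 mm tall. Bystander; origin at its foot.
- punch: Steel drive punch standing right of the press, 25 mm wide at the foot, 97 mm tall. Bystander; origin at its foot.
Mind the look-alikes: they are no part of the job. Leave any green or red look-alike of the pack alone.

How it is judged (in metres and radians):
At the end, for the whole second after the job is handed in: the platen bears on the pack with more than 30 N, screw and bar stand still, and the pack lies within 25 mm of the middle of the bed (contact force between platen and pack above 30 N and velocity of joint spindle between -0.05 and 0.05 rad/s and horizontal distance between pack and press below 0.025 m); the robot touches nothing.
It fails at once if the pack was shifted more than 12 mm (distance of pack from where it was at the start of the episode above 0.012 m).
It fails at once if the bar was struck, gripped hard or forced: more than 60 N from the fingers (contact force between the fingers and platen above 60 N).
It fails at once if the press was worked with the arm or the gripper's body in place of a finger (contact force between the arm and platen above 5 N).
It fails at once if a bystander was lifted, carried or pushed more than 25 mm (distance of any of slicker, awl, rivet_jar, punch from where it was at the start of the episode above 0.025 m).
It also fails if it takes over 56 s, if anything falls off the work surface, if the arm or the gripper's body presses on something with over 40 N, if the wrist force passes 120 N, or if a joint passes its speed limit or range.

## Working session

There is one attempt and no reset: what is moved stays moved. The work goes in short steps, Python scripts to look and compute and a tool call to move; the robot and the scene stay as the last step left them, time stands still between calls to the robot, and variables do not carry over. Pictures are saved under pics/ and viewed, at most 10 in all, crops included, and the job is handed in when it is done.

Besides the shell and the picture viewer there is one more tool, called after "Emit:" as name(argument=value, ...), one argument or row to a line, values as JSON. step_arm: Moves the arm, as the interface text tells. Its arguments: {"type":"object","properties":{"commands":{"type":"string"},"newtons":{"type":"number"}},"required":["commands"]}

```bash
mkdir -p pics
python3 - <<'E'
from rig import *
import cv2,numpy as np
for c in("side","top"):
    im=capture(c); cv2.imwrite(f"pics/{c}0.png",cv2.cvtColor(im,cv2.COLOR_RGB2BGR))
    m=camera_model(c); print(c,np.round(m["mtx"],1).tolist(),np.round(m["eye"],1).tolist(),np.round(m["rotation"],3).tolist())
    for l in("press","bar_middle","ball_1","ball_2","pack"):
        print(l,[(np.round(d["xy"],1).tolist(),round(d["score"],2)) for d in spot_point(c,l)[:3]])
s=sense();print(s)
E
```

```text
side [[515.0, 0.0, 277.3], [0.0, 515.0, 217.3], [0.0, 0.0, 1.0]] [-41.3, -460.0, 906.0] [-0.356, 0.845, -0.368, 0.155]
press [([258.1, 228.3], 0.71)]
bar_middle [([254.7, 135.7], 0.69)]
ball_1 [([196.5, 152.6], 0.96), ([311.5, 127.3], 0.59)]
ball_2 [([196.5, 152.6], 0.96), ([311.5, 127.3], 0.59)]
pack [([284.3, 392.1], 0.92), ([113.8, 277.6], 0.79), ([260.6, 220.3], 0.61)]
top [[511.2, 0.0, 291.4], [0.0, 511.2, 216.0], [0.0, 0.0, 1.0]] [327.9, 34.9, 1326.2] [0.055, -0.704, 0.706, -0.049]
press [([243.9, 196.0], 0.57)]
bar_middle [([228.1, 175.2], 0.97)]
ball_1 [([203.8, 234.4], 0.85), ([259.4, 115.8], 0.62)]
ball_2 [([203.8, 234.4], 0.85), ([259.4, 115.8], 0.62)]
pack [([191.0, 325.8], 0.95), ([376.4, 302.2], 0.91)]
{'time_s': 0.6, 'joints': array([ 9.13595615e-01,  3.12879815e-01,  1.49768923e+00, -1.10610171e-05,
        1.33096467e+00, -2.23417044e-01]), 'dq': array([ 3.23468003e-04, -5.72301650e-05,  2.82678550e-04,  1.42678709e-03,
       -6.73395284e-05,  1.34350659e-03]), 'tau': array([-4.65719700e-05, -4.12035263e+01, -2.59836280e+01, -1.85836002e-04,
        6.21851868e-04, -1.08361490e-05]), 'eef_pos': array([220.69312415, 476.37900906, 248.3085694 ]), 'ee_rot': array([1.74210647e-05, 2.15194040e-01, 9.76571310e-01, 2.43705559e-05]), 'force': array([ 0.22863417,  0.71879779, -0.13679436]), 'wrist_torque': array([-0.08645187, -0.02722897, -0.02911907]), 'grip_force': 0.0, 'grip_width': 1.0008177705316774}
```

View pics/side0.png

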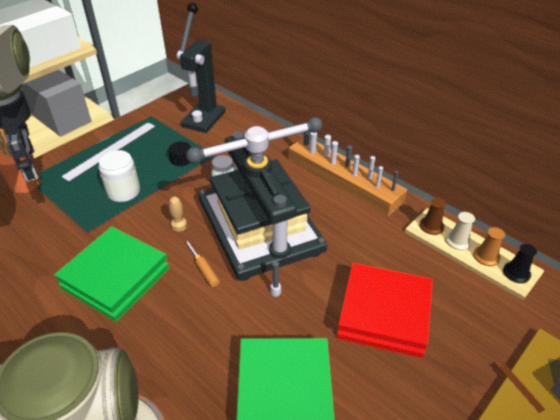

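View pics/top0.png

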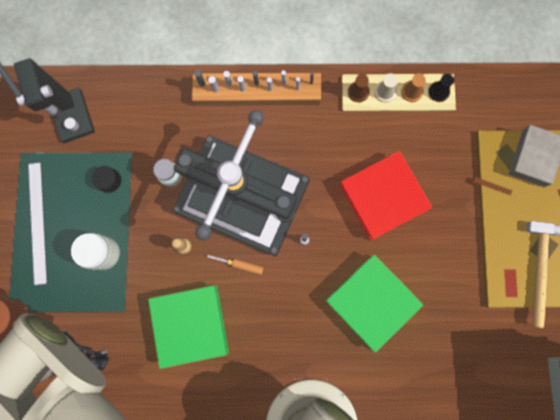

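The side view shows the hub at (257,139) and the balls at (195,155) and (315,126). The top view shows the hub at (229,173) and the balls at (204,233) and (256,117). The screw press stands upright under them. The arbor press in the corner, with its own lever, is a different thing, and the red and green packs lie free on the table. The pack in the job is the cork-coloured one under the platen.

```bash
cat > h.py <<'E'
from rig import *
import cv2,numpy as np
from scipy.spatial.transform import Rotation as R
def q(w): return R.from_quat(np.r_[w[1:],w[0]])
def ray(c,p):
    m=camera_model(c); r=np.asarray(m["rotation"]); r=q(r) if r.size==4 else R.from_matrix(r)
    d=r.apply(np.linalg.solve(m["mtx"],[*p,1])); return np.array(m["eye"]),d
def at_z(c,p,z):
    e,d=ray(c,p); return e+d*(z-e[2])/d[2]
def tri(ps,pt):
    (a,u),(b,v)=ray("side",ps),ray("top",pt)
    t=np.linalg.lstsq(np.c_[u,-v],b-a,rcond=None)[0]
    return (a+u*t[0]+b+v*t[1])/2, np.linalg.norm(a+u*t[0]-b-v*t[1])
E
python3 - <<'E'
from h import *
T={}
for n,a,b in(("hub",(256.5,138),(229.5,173.5)),("near",(194.5,154.5),(204,233.5)),("far",(315,126),(256.5,117)),("hubnet",(254.7,135.7),(228.1,175.2))):
    p,e=tri(a,b);T[n]=p;print(n,p.round(1),round(e,1))
d=T["far"]-T["near"];print("mid",(T["far"]+T["near"])/2,np.linalg.norm(d),np.degrees(np.arctan2(d[1],d[0])))
for n,p,z in(("near",(204,233.5),266),("far",(256.5,117),266)):print(n,at_z("top",p,z).round(1))
for n,p,z in(("near",(194.5,154.5),266),("far",(315,126),266)):print("s",n,at_z("side",p,z).round(1))
im=capture("top");c=cv2.resize(im[90:270,140:330],None,fx=3.2,fy=3.2,interpolation=cv2.INTER_CUBIC);cv2.imwrite("pics/c1.png",cv2.cvtColor(c,cv2.COLOR_RGB2BGR))
s=sense();print(q(s["ee_rot"]).as_matrix().round(3))
E
```

```text
hub [575.5 174.5 273.6] 0.6
near [448.7 224.8 275.4] 2.1
far [701.3 119.6 266.4] 0.9
hubnet [570.7 175.9 281.1] 2.2
mid [574.97260444 172.16207585 270.85752053] 273.7416772550322 -22.608505388920346
near [448.9 227.1 266. ]
far [701.7 119.3 266. ]
s near [456.8 234.3 266. ]
s far [701.2 120.1 266. ]
[[-0.907  0.42   0.   ]
 [ 0.42   0.907 -0.   ]
 [-0.     0.    -1.   ]]
```

View pics/c1.png

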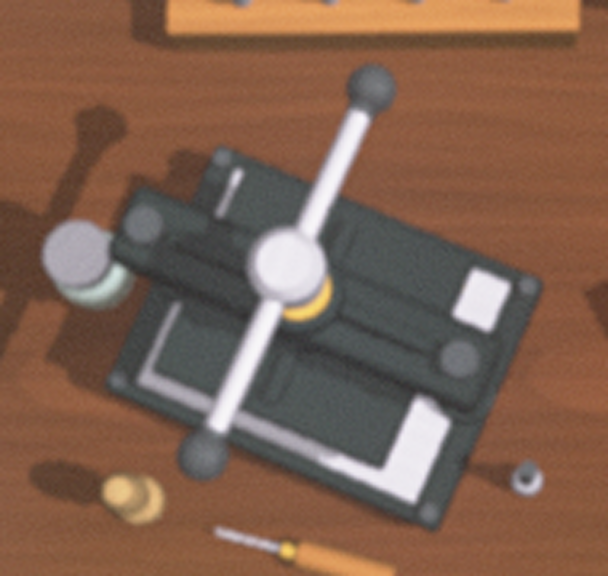

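The crop confirms it: the screw press has its hub at top-picture (229,173), with one bar and two balls. Measured values are centre ≈ (575,173), a ball span of 274 mm (270 given) and a height of about 271 mm (268 given). I will push the near end, at 157° in the world frame, with shut fingers at radius 80 mm, coming from its -y side. First I rise, then cross over, then come down at 192°.

Emit:
step_arm(
  commands="0 0 0 -4 0 0 0; 0 0 0 -8 0 0 0; 0 -3 -1.4 -8.5 0 0 0; 0 -6 -2.7 -8.5 0 0 0; 0 -9 -4.1 -8.5 0 0 0; 0 -12 -5.4 -8.5 0 0 0; 0 -15 -6.8 -8.5 0 0 0; 0 -18 -8.2 -8.5 0 0 0; 0 -21 -9.5 -8.5 0 0 0; 0 -24 -10.9 -8.5 0 0 0; 0 -27 -12.2 -8.5 0 0 0; 0 -30 -13.6 -8.5 0 0 0; 0 -33 -15 -8.5 0 0 0; 0 -36 -16.3 -8.5 0 0 0; 0 -38.5 -17.5 -8.5 0 0 0; 0 -38.5 -17.5 -8.5 0 0 0; 0 -38.5 -17.5 -8.5 0 0 0; 0 -38.5 -17.5 -8.5 0 0 0",
  newtons=20,
)

```text
time_s: 2.15
eef_pos: [496.2, 156.1, 333.3]
ee_rot: [-0.0, 0.215, 0.977, 0.0]
force: [-0.2, 0.2, 0.4]
grip_width: 0.001
grip_force: 0.0
```

Emit:
step_arm(
  commands="0 0 0 2 0 0 0; 0 0 0 4 0 0 0; 0 0 0 5.5 0 0 0; 0 0 0 7 0 0 0; 0 0 0 7.8 0 0 0; 0 0 0 7.8 0 0 0; 0 0 0 7.8 0 0 0",
)

```text
time_s: 2.73
eef_pos: [496.3, 156.3, 255.9]
ee_rot: [0.0, 0.215, 0.977, 0.0]
force: [0.2, -0.8, 0.4]
grip_width: 0.003
grip_force: 0.0
```

```bash
cat >> h.py <<'E'
C=np.array([575.,173.])
def rows(a0,da,n=20,r=80.,c=C):
    s=sense(); M=q(s["ee_rot"]).as_matrix()
    out=[]
    for k in range(1,n+1):
        a=np.radians(a0+da*k); w=np.r_[c+r*np.array([np.cos(a),np.sin(a)]),255]
        t=M.T@(w-s["eef_pos"])/10; out.append("0 %.1f %.1f %.1f 0 0 0"%tuple(t+0.))
    v=s["eef_pos"][:2]-c
    print("ang",np.degrees(np.arctan2(v[1],v[0])).round(1),"F",s["force"].round(1)); print("; ".join(out))
E
python3 - <<'E'
from h import *
im=capture("side");c=cv2.resize(im[60:280,120:400],None,fx=2.7,fy=2.7,interpolation=cv2.INTER_CUBIC);cv2.imwrite("pics/c2.png",cv2.cvtColor(c,cv2.COLOR_RGB2BGR))
rows(192,-2.5)
E
```

```text
ang -167.9 F [-0.2  0.1  0.4]
0 0.2 0.3 0.1 0 0 0; 0 0.4 0.6 0.1 0 0 0; 0 0.6 0.9 0.1 0 0 0; 0 0.7 1.2 0.1 0 0 0; 0 0.9 1.5 0.1 0 0 0; 0 1.0 1.8 0.1 0 0 0; 0 1.1 2.2 0.1 0 0 0; 0 1.2 2.5 0.1 0 0 0; 0 1.3 2.8 0.1 0 0 0; 0 1.4 3.2 0.1 0 0 0; 0 1.5 3.5 0.1 0 0 0; 0 1.5 3.9 0.1 0 0 0; 0 1.6 4.2 0.1 0 0 0; 0 1.6 4.6 0.1 0 0 0; 0 1.6 4.9 0.1 0 0 0; 0 1.6 5.3 0.1 0 0 0; 0 1.5 5.6 0.1 0 0 0; 0 1.5 6.0 0.1 0 0 0; 0 1.4 6.3 0.1 0 0 0; 0 1.4 6.6 0.1 0 0 0
```

View pics/c2.png

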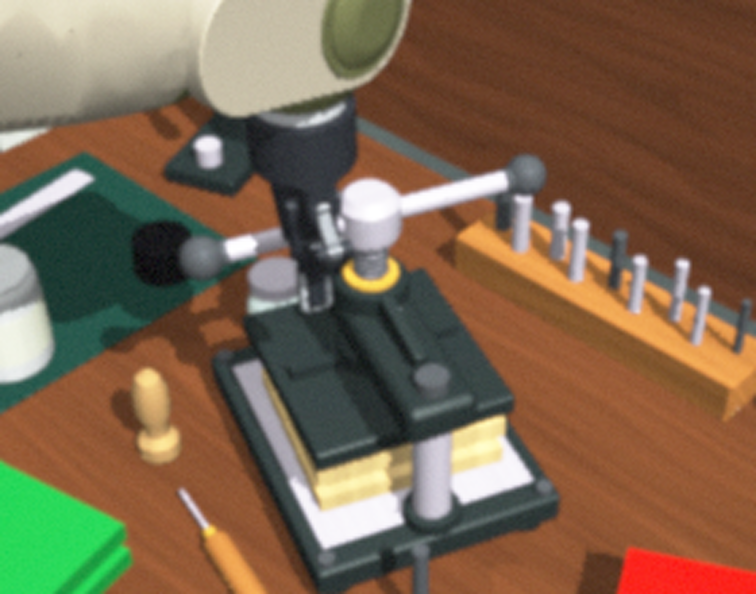

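The side view shows the shut finger hanging on the near side of the bar, at about (320,290) in the crop. It is clear of hub and bridge, and the gripper's body is above the hub. I start pushing clockwise and precompute the arc in segments.

Emit:
step_arm(
  commands="0 0.2 0.3 0.1 0 0 0; 0 0.4 0.6 0.1 0 0 0; 0 0.6 0.9 0.1 0 0 0; 0 0.7 1.2 0.1 0 0 0; 0 0.9 1.5 0.1 0 0 0; 0 1.0 1.8 0.1 0 0 0; 0 1.1 2.2 0.1 0 0 0; 0 1.2 2.5 0.1 0 0 0; 0 1.3 2.8 0.1 0 0 0; 0 1.4 3.2 0.1 0 0 0; 0 1.5 3.5 0.1 0 0 0; 0 1.5 3.9 0.1 0 0 0; 0 1.6 4.2 0.1 0 0 0; 0 1.6 4.6 0.1 0 0 0; 0 1.6 4.9 0.1 0 0 0; 0 1.6 5.3 0.1 0 0 0; 0 1.5 5.6 0.1 0 0 0; 0 1.5 6.0 0.1 0 0 0; 0 1.4 6.3 0.1 0 0 0; 0 1.4 6.6 0.1 0 0 0",
)

```text
time_s: 4.45
eef_pos: [511.7, 221.8, 254.2]
ee_rot: [-0.0, 0.215, 0.977, -0.0]
force: [-0.6, -3.5, -0.1]
grip_width: -0.003
grip_force: 1.4
```

```bash
cat >> h.py <<'E'
def seg(a0,da,n=20,r=80.):
    M=np.array([[-.907,.42],[.42,.907]]); f=lambda a:r*np.array([np.cos(np.radians(a)),np.sin(np.radians(a))])
    print(a0,"->",a0+da*n); print("; ".join("0 %.1f %.1f 0 0 0 0"%tuple(M@(f(a0+da*k)-f(a0))/10) for k in range(1,n+1)))
def where():
    s=sense(); v=s["eef_pos"][:2]-C
    print(s["time_s"],s["eef_pos"].round(1),"r",np.hypot(*v).round(1),"ang",np.degrees(np.arctan2(v[1],v[0])).round(1),"F",s["force"].round(1))
E
python3 - <<'E'
from h import *
where()
for a in(142,92,42,-8,-58): seg(a,-2.5)
E
```

```text
4.45 [511.7 221.8 254.2] r 79.9 ang 142.4 F [-0.6 -3.5 -0.1]
142 -> 92.0
0 -0.1 0.3 0 0 0 0; 0 -0.2 0.7 0 0 0 0; 0 -0.3 1.0 0 0 0 0; 0 -0.4 1.3 0 0 0 0; 0 -0.6 1.6 0 0 0 0; 0 -0.7 2.0 0 0 0 0; 0 -0.9 2.3 0 0 0 0; 0 -1.1 2.6 0 0 0 0; 0 -1.3 2.8 0 0 0 0; 0 -1.5 3.1 0 0 0 0; 0 -1.7 3.4 0 0 0 0; 0 -2.0 3.6 0 0 0 0; 0 -2.2 3.9 0 0 0 0; 0 -2.5 4.1 0 0 0 0; 0 -2.7 4.4 0 0 0 0; 0 -3.0 4.6 0 0 0 0; 0 -3.3 4.8 0 0 0 0; 0 -3.6 5.0 0 0 0 0; 0 -3.9 5.2 0 0 0 0; 0 -4.2 5.3 0 0 0 0
92 -> 42.0
0 -0.3 0.2 0 0 0 0; 0 -0.6 0.3 0 0 0 0; 0 -1.0 0.4 0 0 0 0; 0 -1.3 0.5 0 0 0 0; 0 -1.6 0.6 0 0 0 0; 0 -2.0 0.7 0 0 0 0; 0 -2.3 0.8 0 0 0 0; 0 -2.7 0.8 0 0 0 0; 0 -3.0 0.8 0 0 0 0; 0 -3.4 0.9 0 0 0 0; 0 -3.7 0.9 0 0 0 0; 0 -4.1 0.8 0 0 0 0; 0 -4.4 0.8 0 0 0 0; 0 -4.7 0.8 0 0 0 0; 0 -5.1 0.7 0 0 0 0; 0 -5.4 0.7 0 0 0 0; 0 -5.8 0.6 0 0 0 0; 0 -6.1 0.5 0 0 0 0; 0 -6.4 0.3 0 0 0 0; 0 -6.8 0.2 0 0 0 0
42 -> -8.0
0 -0.3 -0.1 0 0 0 0; 0 -0.6 -0.3 0 0 0 0; 0 -0.9 -0.5 0 0 0 0; 0 -1.2 -0.7 0 0 0 0; 0 -1.5 -0.9 0 0 0 0; 0 -1.8 -1.1 0 0 0 0; 0 -2.1 -1.3 0 0 0 0; 0 -2.3 -1.5 0 0 0 0; 0 -2.6 -1.8 0 0 0 0; 0 -2.8 -2.0 0 0 0 
[... 348 characters left out ...]
; 0 -0.3 -2.4 0 0 0 0; 0 -0.3 -2.8 0 0 0 0; 0 -0.3 -3.1 0 0 0 0; 0 -0.3 -3.5 0 0 0 0; 0 -0.2 -3.8 0 0 0 0; 0 -0.1 -4.1 0 0 0 0; 0 -0.0 -4.5 0 0 0 0; 0 0.1 -4.8 0 0 0 0; 0 0.2 -5.1 0 0 0 0; 0 0.3 -5.5 0 0 0 0; 0 0.4 -5.8 0 0 0 0; 0 0.6 -6.1 0 0 0 0; 0 0.8 -6.4 0 0 0 0; 0 1.0 -6.7 0 0 0 0
-58 -> -108.0
0 0.2 -0.3 0 0 0 0; 0 0.4 -0.6 0 0 0 0; 0 0.6 -0.8 0 0 0 0; 0 0.9 -1.1 0 0 0 0; 0 1.1 -1.3 0 0 0 0; 0 1.4 -1.6 0 0 0 0; 0 1.6 -1.8 0 0 0 0; 0 1.9 -2.0 0 0 0 0; 0 2.2 -2.2 0 0 0 0; 0 2.5 -2.4 0 0 0 0; 0 2.8 -2.6 0 0 0 0; 0 3.1 -2.8 0 0 0 0; 0 3.4 -2.9 0 0 0 0; 0 3.7 -3.0 0 0 0 0; 0 4.0 -3.2 0 0 0 0; 0 4.4 -3.3 0 0 0 0; 0 4.7 -3.4 0 0 0 0; 0 5.1 -3.5 0 0 0 0; 0 5.4 -3.5 0 0 0 0; 0 5.7 -3.6 0 0 0 0
```

Emit:
step_arm(
  commands="0 -0.1 0.3 0 0 0 0; 0 -0.2 0.7 0 0 0 0; 0 -0.3 1.0 0 0 0 0; 0 -0.4 1.3 0 0 0 0; 0 -0.6 1.6 0 0 0 0; 0 -0.7 2.0 0 0 0 0; 0 -0.9 2.3 0 0 0 0; 0 -1.1 2.6 0 0 0 0; 0 -1.3 2.8 0 0 0 0; 0 -1.5 3.1 0 0 0 0; 0 -1.7 3.4 0 0 0 0; 0 -2.0 3.6 0 0 0 0; 0 -2.2 3.9 0 0 0 0; 0 -2.5 4.1 0 0 0 0; 0 -2.7 4.4 0 0 0 0; 0 -3.0 4.6 0 0 0 0; 0 -3.3 4.8 0 0 0 0; 0 -3.6 5.0 0 0 0 0; 0 -3.9 5.2 0 0 0 0; 0 -4.2 5.3 0 0 0 0",
)

```text
time_s: 6.12
eef_pos: [572.2, 252.2, 254.2]
ee_rot: [-0.0, 0.215, 0.977, 0.0]
force: [-3.1, -1.7, -1.9]
grip_width: 0.004
grip_force: 1.5
```

Run:
```python
from h import *
where()
im=capture("top");c=cv2.resize(im[90:270,140:330],None,fx=3,fy=3,interpolation=cv2.INTER_CUBIC);cv2.imwrite("pics/c3.png",cv2.cvtColor(c,cv2.COLOR_RGB2BGR))
for n in("ball_1","bar_middle"):
  for d in spot_point("top",n)[:2]:print(n,d["score"],d["xy"],at_z("top",d["xy"],265).round(0))
```

```text
6.1167 [572.2 252.2 254.2] r 79.2 ang 92.0 F [-3.1 -1.7 -1.9]
ball_1 0.82 [293.4, 185.2] [551.  40. 265.]
bar_middle 0.73 [228.3, 176.0] [572. 178. 265.]
```

View pics/c3.png

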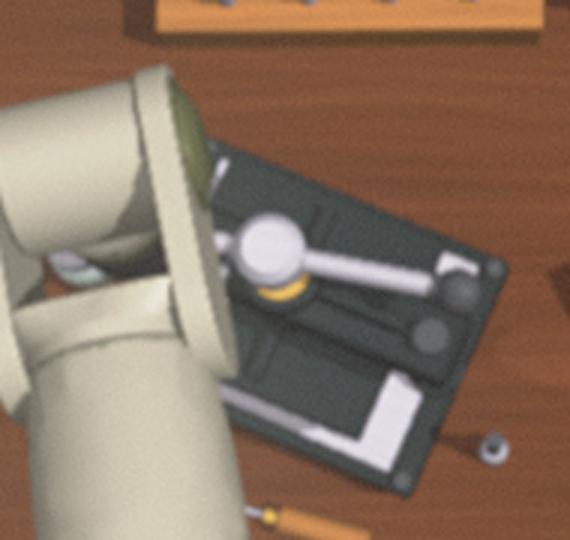

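The bar turns with the finger. The free ball is now at crop (458,290), so the bar stands at about 80° with the finger 12° behind it, pushing with about 3.5 N. Continuing.

Emit:
step_arm(
  commands="0 -0.3 0.2 0 0 0 0; 0 -0.6 0.3 0 0 0 0; 0 -1.0 0.4 0 0 0 0; 0 -1.3 0.5 0 0 0 0; 0 -1.6 0.6 0 0 0 0; 0 -2.0 0.7 0 0 0 0; 0 -2.3 0.8 0 0 0 0; 0 -2.7 0.8 0 0 0 0; 0 -3.0 0.8 0 0 0 0; 0 -3.4 0.9 0 0 0 0; 0 -3.7 0.9 0 0 0 0; 0 -4.1 0.8 0 0 0 0; 0 -4.4 0.8 0 0 0 0; 0 -4.7 0.8 0 0 0 0; 0 -5.1 0.7 0 0 0 0; 0 -5.4 0.7 0 0 0 0; 0 -5.8 0.6 0 0 0 0; 0 -6.1 0.5 0 0 0 0; 0 -6.4 0.3 0 0 0 0; 0 -6.8 0.2 0 0 0 0",
)

```text
time_s: 7.93
eef_pos: [634.5, 225.0, 254.3]
ee_rot: [-0.0, 0.215, 0.977, 0.0]
force: [-4.3, 1.9, 0.0]
grip_width: -0.0
grip_force: 1.6
```

Emit:
step_arm(
  commands="0 -0.3 -0.1 0 0 0 0; 0 -0.6 -0.3 0 0 0 0; 0 -0.9 -0.5 0 0 0 0; 0 -1.2 -0.7 0 0 0 0; 0 -1.5 -0.9 0 0 0 0; 0 -1.8 -1.1 0 0 0 0; 0 -2.1 -1.3 0 0 0 0; 0 -2.3 -1.5 0 0 0 0",
)

```text
time_s: 8.6
eef_pos: [649.3, 201.5, 254.3]
ee_rot: [0.0, 0.215, 0.977, 0.0]
force: [-3.3, 2.4, 0.2]
grip_width: -0.002
grip_force: 1.4
```

Run:
```python
from h import *
where()
for a in(22,7,-8,-23,-38,-53): seg(a,-1.5,10)
```

```text
8.6 [649.3 201.5 254.3] r 79.6 ang 21.0 F [-3.3  2.4  0.2]
22 -> 7.0
0 -0.2 -0.1 0 0 0 0; 0 -0.3 -0.3 0 0 0 0; 0 -0.4 -0.4 0 0 0 0; 0 -0.6 -0.6 0 0 0 0; 0 -0.7 -0.8 0 0 0 0; 0 -0.8 -0.9 0 0 0 0; 0 -1.0 -1.1 0 0 0 0; 0 -1.1 -1.3 0 0 0 0; 0 -1.2 -1.4 0 0 0 0; 0 -1.3 -1.6 0 0 0 0
7 -> -8.0
0 -0.1 -0.2 0 0 0 0; 0 -0.2 -0.4 0 0 0 0; 0 -0.3 -0.5 0 0 0 0; 0 -0.4 -0.7 0 0 0 0; 0 -0.5 -0.9 0 0 0 0; 0 -0.6 -1.1 0 0 0 0; 0 -0.7 -1.3 0 0 0 0; 0 -0.7 -1.5 0 0 0 0; 0 -0.8 -1.7 0 0 0 0; 0 -0.9 -1.9 0 0 0 0
-8 -> -23.0
0 -0.1 -0.2 0 0 0 0; 0 -0.1 -0.4 0 0 0 0; 0 -0.2 -0.6 0 0 0 0; 0 -0.2 -0.8 0 0 0 0; 0 -0.2 -1.0 0 0 0 0; 0 -0.3 -1.2 0 0 0 0; 0 -0.3 -1.4 0 0 0 0; 0 -0.3 -1.6 0 0 0 0; 0 -0.3 -1.9 0 0 0 0; 0 -0.3 -2.1 0 0 0 0
-23 -> -38.0
0 -0.0 -0.2 0 0 0 0; 0 -0.0 -0.4 0 0 0 0; 0 0.0 -0.6 0 0 0 0; 0 0.0 -0.8 0 0 0 0; 0 0.0 -1.0 0 0 0 0; 0 0.1 -1.3 0 0 0 0; 0 0.1 -1.5 0 0 0 0; 0 0.1 -1.7 0 0 0 0; 0 0.2 -1.9 0 0 0 0; 0 0.2 -2.1 0 0 0 0
-38 -> -53.0
0 0.1 -0.2 0 0 0 0; 0 0.1 -0.4 0 0 0 0; 0 0.2 -0.6 0 0 0 0; 0 0.2 -0.8 0 0 0 0; 0 0.3 -1.0 0 0 0 0; 0 0.4 -1.2 0 0 0 0; 0 0.5 -1.4 0 0 0 0; 0 0.5 -1.6 0 0 0 0; 0 0.6 -1.8 0 0 0 0; 0 0.7 -2.0 0 0 0 0
-53 -> -68.0
0 0.1 -0.2 0 0 0 0; 0 0.2 -0.4 0 0 0 0; 0 0.3 -0.5 0 0 0 0; 0 0.4 -0.7 0 0 0 0; 0 0.6 -0.9 0 0 0 0; 0 0.7 -1.1 0 0 0 0; 0 0.8 -1.2 0 0 0 0; 0 0.9 -1.4 0 0 0 0; 0 1.1 -1.5 0 0 0 0; 0 1.2 -1.7 0 0 0 0
```

The force stays at about 4 N. The earliest possible stop is with the finger near 5°, so I go to 7° in one call. After that I use short calls of 4.5° each and check the force after every one.

Emit:
step_arm(
  commands="0 -0.2 -0.1 0 0 0 0; 0 -0.3 -0.3 0 0 0 0; 0 -0.4 -0.4 0 0 0 0; 0 -0.6 -0.6 0 0 0 0; 0 -0.7 -0.8 0 0 0 0; 0 -0.8 -0.9 0 0 0 0; 0 -1.0 -1.1 0 0 0 0; 0 -1.1 -1.3 0 0 0 0; 0 -1.2 -1.4 0 0 0 0; 0 -1.3 -1.6 0 0 0 0",
)

```text
time_s: 9.43
eef_pos: [654.1, 181.9, 254.3]
ee_rot: [0.0, 0.215, 0.977, 0.0]
force: [-2.3, 3.5, 0.7]
grip_width: -0.003
grip_force: 1.3
```

Run:
```python
from h import *
where()
M=np.array([[-.907,.42],[.42,.907]]); f=lambda a:80*np.array([np.cos(np.radians(a)),np.sin(np.radians(a))])
for i in range(32):
    a=7-4.5*i; d=M@(f(a-4.5)-f(a))/10; print(a-4.5,(C+f(a-4.5)).round(0),d.round(2))
im=capture("side");c=cv2.resize(im[60:280,120:400],None,fx=2.7,fy=2.7,interpolation=cv2.INTER_CUBIC);cv2.imwrite("pics/c4.png",cv2.cvtColor(c,cv2.COLOR_RGB2BGR))
```

```text
9.4333 [654.1 181.9 254.3] r 79.6 ang 6.4 F [-2.3  3.5  0.7]
2.5 [655. 176.] [-0.31 -0.55]
-2.0 [655. 170.] [-0.27 -0.57]
-6.5 [654. 164.] [-0.22 -0.59]
-11.0 [654. 158.] [-0.17 -0.6 ]
-15.5 [652. 152.] [-0.13 -0.62]
-20.0 [650. 146.] [-0.08 -0.62]
-24.5 [648. 140.] [-0.03 -0.63]
-29.0 [645. 134.] [ 0.02 -0.63]
-33.5 [642. 129.] [ 0.07 -0.62]
-38.0 [638. 124.] [ 0.12 -0.62]
-42.5 [634. 119.] [ 0.17 -0.61]
-47.0 [630. 114.] [ 0.21 -0.59]
-51.5 [625. 110.] [ 0.26 -0.57]
-56.0 [620. 107.] [ 0.3  -0.55]
-60.5 [614. 103.] [ 0.35 -0.52]
-65.0 [609. 100.] [ 0.39 -0.5 ]
-69.5 [603.  98.] [ 0.42 -0.46]
-74.0 [597.  96.] [ 0.46 -0.43]
-78.5 [591.  95.] [ 0.49 -0.39]
-83.0 [585.  94.] [ 0.52 -0.35]
-87.5 [578.  93.] [ 0.55 -0.31]
-92.0 [572.  93.] [ 0.57 -0.27]
-96.5 [566.  94.] [ 0.59 -0.22]
-101.0 [560.  94.] [ 0.6  -0.17]
-105.5 [554.  96.] [ 0.62 -0.13]
-110.0 [548.  98.] [ 0.62 -0.08]
-114.5 [542. 100.] [ 0.63 -0.03]
-119.0 [536. 103.] [0.63 0.02]
-123.5 [531. 106.] [0.62 0.07]
-128.0 [526. 110.] [0.62 0.12]
-132.5 [521. 114.] [0.61 0.17]
-137.0 [516. 118.] [0.59 0.21]
```

View pics/c4.png

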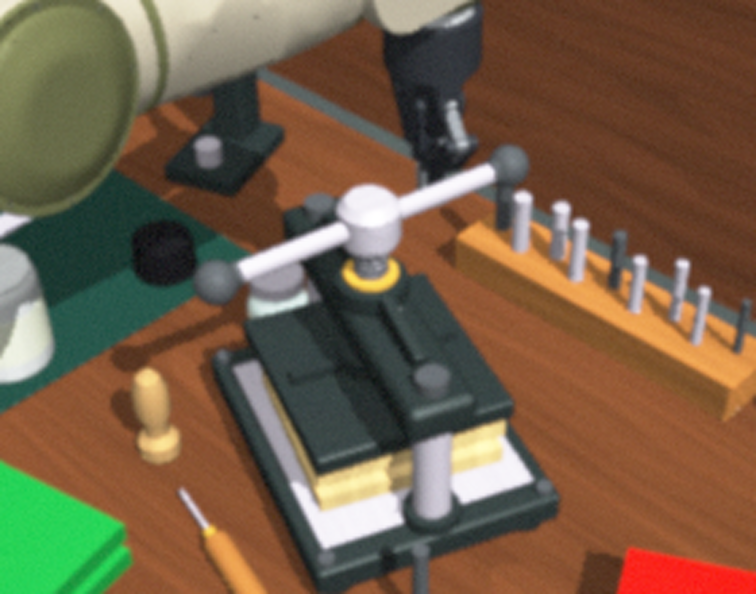

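The side view shows the bar turned by about 164° with the finger behind it at crop (430,175), and the hub and bar slightly lower than before. Pack and bystanders are unmoved. Now the small guarded steps.

Emit:
step_arm(
  commands="0 -0.1 -0.2 0 0 0 0; 0 -0.2 -0.37 0 0 0 0; 0 -0.3 -0.55 0 0 0 0",
)

```text
time_s: 9.73
eef_pos: [654.5, 175.5, 254.3]
ee_rot: [0.0, 0.215, 0.977, 0.0]
force: [-2.2, 3.3, -0.6]
grip_width: -0.001
grip_force: 1.3
```

Emit:
step_arm(
  commands="0 -0.1 -0.2 0 0 0 0; 0 -0.2 -0.4 0 0 0 0; 0 -0.3 -0.6 0 0 0 0",
)

```text
time_s: 9.98
eef_pos: [654.7, 168.7, 254.3]
ee_rot: [0.0, 0.215, 0.977, 0.0]
force: [-1.2, 3.6, 0.0]
grip_width: 0.0
grip_force: 1.3
```

Emit:
step_arm(
  commands="0 -0.07 -0.2 0 0 0 0; 0 -0.14 -0.4 0 0 0 0; 0 -0.2 -0.6 0 0 0 0",
)

```text
time_s: 10.23
eef_pos: [654.0, 162.5, 254.3]
ee_rot: [0.0, 0.215, 0.977, 0.0]
force: [-0.9, 4.0, -0.5]
grip_width: -0.003
grip_force: 1.5
```

Emit:
step_arm(
  commands="0 -0.05 -0.2 0 0 0 0; 0 -0.1 -0.4 0 0 0 0; 0 -0.17 -0.6 0 0 0 0",
)

```text
time_s: 10.48
eef_pos: [652.9, 156.4, 254.2]
ee_rot: [-0.0, 0.215, 0.977, 0.0]
force: [-0.8, 3.4, 0.1]
grip_width: 0.002
grip_force: 1.4
```

Emit:
step_arm(
  commands="0 -0.05 -0.2 0 0 0 0; 0 -0.1 -0.4 0 0 0 0; 0 -0.12 -0.6 0 0 0 0",
)

```text
time_s: 10.73
eef_pos: [651.6, 150.4, 254.3]
ee_rot: [0.0, 0.215, 0.977, 0.0]
force: [0.5, 4.2, 0.1]
grip_width: 0.002
grip_force: 1.4
```

Emit:
step_arm(
  commands="0 -0.03 -0.2 0 0 0 0; 0 -0.05 -0.4 0 0 0 0; 0 -0.08 -0.62 0 0 0 0",
)

```text
time_s: 10.98
eef_pos: [649.6, 144.4, 254.3]
ee_rot: [0.0, 0.215, 0.977, 0.0]
force: [0.4, 3.8, -0.9]
grip_width: 0.006
grip_force: 1.4
```

Emit:
step_arm(
  commands="0 0 -0.2 0 0 0 0; 0 0 -0.4 0 0 0 0; 0 -0.03 -0.62 0 0 0 0",
)

```text
time_s: 11.23
eef_pos: [647.3, 138.7, 254.3]
ee_rot: [0.0, 0.215, 0.977, 0.0]
force: [0.4, 3.4, -0.5]
grip_width: -0.006
grip_force: 1.4
```

Emit:
step_arm(
  commands="0 0 -0.2 0 0 0 0; 0 0 -0.4 0 0 0 0; 0 0.02 -0.62 0 0 0 0",
)

```text
time_s: 11.48
eef_pos: [644.5, 133.1, 254.3]
ee_rot: [0.0, 0.215, 0.977, 0.0]
force: [0.2, 3.8, -0.2]
grip_width: -0.001
grip_force: 1.3
```

Emit:
step_arm(
  commands="0 0.02 -0.2 0 0 0 0; 0 0.05 -0.4 0 0 0 0; 0 0.07 -0.62 0 0 0 0",
)

```text
time_s: 11.73
eef_pos: [641.2, 127.8, 254.3]
ee_rot: [0.0, 0.215, 0.977, 0.0]
force: [1.1, 3.8, -1.0]
grip_width: 0.0
grip_force: 1.3
```

Emit:
step_arm(
  commands="0 0.04 -0.2 0 0 0 0; 0 0.08 -0.4 0 0 0 0; 0 0.12 -0.62 0 0 0 0",
)

```text
time_s: 11.98
eef_pos: [637.5, 122.7, 254.3]
ee_rot: [0.0, 0.215, 0.977, 0.0]
force: [1.5, 3.5, -1.1]
grip_width: 0.001
grip_force: 1.3
```

Emit:
step_arm(
  commands="0 0.06 -0.2 0 0 0 0; 0 0.12 -0.4 0 0 0 0; 0 0.17 -0.6 0 0 0 0",
)

```text
time_s: 12.23
eef_pos: [633.4, 118.0, 254.3]
ee_rot: [0.0, 0.215, 0.977, -0.0]
force: [2.2, 3.5, 0.1]
grip_width: 0.001
grip_force: 1.3
```

Emit:
step_arm(
  commands="0 0.07 -0.2 0 0 0 0; 0 0.14 -0.4 0 0 0 0; 0 0.21 -0.6 0 0 0 0",
)

```text
time_s: 12.48
eef_pos: [629.0, 113.4, 254.3]
ee_rot: [0.0, 0.215, 0.977, -0.0]
force: [1.4, 2.7, -1.5]
grip_width: -0.002
grip_force: 1.3
```

Emit:
step_arm(
  commands="0 0.08 -0.2 0 0 0 0; 0 0.17 -0.4 0 0 0 0; 0 0.26 -0.57 0 0 0 0",
)

```text
time_s: 12.73
eef_pos: [624.2, 109.3, 254.3]
ee_rot: [0.0, 0.215, 0.977, -0.0]
force: [1.6, 2.3, -0.8]
grip_width: 0.003
grip_force: 1.3
```

Emit:
step_arm(
  commands="0 0.1 -0.2 0 0 0 0; 0 0.2 -0.38 0 0 0 0; 0 0.3 -0.55 0 0 0 0",
)

```text
time_s: 12.98
eef_pos: [619.2, 105.6, 254.3]
ee_rot: [0.0, 0.215, 0.977, -0.0]
force: [1.8, 2.3, -0.0]
grip_width: -0.0
grip_force: 1.2
```

Emit:
step_arm(
  commands="0 0.12 -0.18 0 0 0 0; 0 0.24 -0.35 0 0 0 0; 0 0.35 -0.52 0 0 0 0",
)

```text
time_s: 13.23
eef_pos: [613.8, 102.4, 254.3]
ee_rot: [0.0, 0.215, 0.977, -0.0]
force: [1.5, 2.4, -0.6]
grip_width: -0.002
grip_force: 1.2
```

Emit:
step_arm(
  commands="0 0.13 -0.17 0 0 0 0; 0 0.26 -0.34 0 0 0 0; 0 0.39 -0.5 0 0 0 0",
)

```text
time_s: 13.48
eef_pos: [608.2, 99.5, 254.3]
ee_rot: [0.0, 0.215, 0.977, -0.0]
force: [2.4, 2.9, -0.4]
grip_width: 0.002
grip_force: 1.2
```

Emit:
step_arm(
  commands="0 0.14 -0.15 0 0 0 0; 0 0.28 -0.3 0 0 0 0; 0 0.42 -0.46 0 0 0 0",
)

```text
time_s: 13.73
eef_pos: [602.4, 97.2, 254.3]
ee_rot: [0.0, 0.215, 0.977, -0.0]
force: [2.6, 2.6, -0.1]
grip_width: -0.001
grip_force: 1.2
```

Emit:
step_arm(
  commands="0 0.15 -0.15 0 0 0 0; 0 0.3 -0.3 0 0 0 0; 0 0.46 -0.43 0 0 0 0",
)

```text
time_s: 13.98
eef_pos: [596.5, 95.1, 254.3]
ee_rot: [0.0, 0.215, 0.977, 0.0]
force: [2.3, 1.7, -0.5]
grip_width: -0.0
grip_force: 1.3
```

Emit:
step_arm(
  commands="0 0.16 -0.13 0 0 0 0; 0 0.32 -0.26 0 0 0 0; 0 0.49 -0.39 0 0 0 0",
)

```text
time_s: 14.23
eef_pos: [590.4, 93.7, 254.3]
ee_rot: [0.0, 0.215, 0.977, -0.0]
force: [2.2, 2.1, -0.9]
grip_width: -0.004
grip_force: 1.3
```

Emit:
step_arm(
  commands="0 0.17 -0.12 0 0 0 0; 0 0.34 -0.24 0 0 0 0; 0 0.52 -0.35 0 0 0 0",
)

```text
time_s: 14.48
eef_pos: [584.2, 92.7, 254.3]
ee_rot: [0.0, 0.215, 0.977, -0.0]
force: [3.8, 2.1, -0.2]
grip_width: -0.002
grip_force: 1.3
```

Emit:
step_arm(
  commands="0 0.18 -0.1 0 0 0 0; 0 0.36 -0.2 0 0 0 0; 0 0.55 -0.31 0 0 0 0",
)

```text
time_s: 14.73
eef_pos: [577.9, 92.2, 254.3]
ee_rot: [0.0, 0.215, 0.977, -0.0]
force: [1.7, 1.3, -0.1]
grip_width: -0.002
grip_force: 1.2
```

Emit:
step_arm(
  commands="0 0.19 -0.09 0 0 0 0; 0 0.38 -0.18 0 0 0 0; 0 0.57 -0.27 0 0 0 0",
)

```text
time_s: 14.98
eef_pos: [571.5, 92.2, 254.3]
ee_rot: [0.0, 0.215, 0.977, -0.0]
force: [2.8, 1.5, -0.1]
grip_width: -0.0
grip_force: 1.2
```

Emit:
step_arm(
  commands="0 0.2 -0.07 0 0 0 0; 0 0.4 -0.14 0 0 0 0; 0 0.59 -0.22 0 0 0 0",
)

```text
time_s: 15.23
eef_pos: [565.3, 92.7, 254.3]
ee_rot: [0.0, 0.215, 0.977, -0.0]
force: [2.4, 1.0, -0.8]
grip_width: -0.001
grip_force: 1.2
```

Run:
```python
from h import *
where()
im=capture("side");c=cv2.resize(im[60:280,120:400],None,fx=2.7,fy=2.7,interpolation=cv2.INTER_CUBIC);cv2.imwrite("pics/c5.png",cv2.cvtColor(c,cv2.COLOR_RGB2BGR))
```

```text
15.2333 [565.3  92.7 254.3] r 80.9 ang -96.9 F [ 2.4  1.  -0.8]
```

View pics/c5.png

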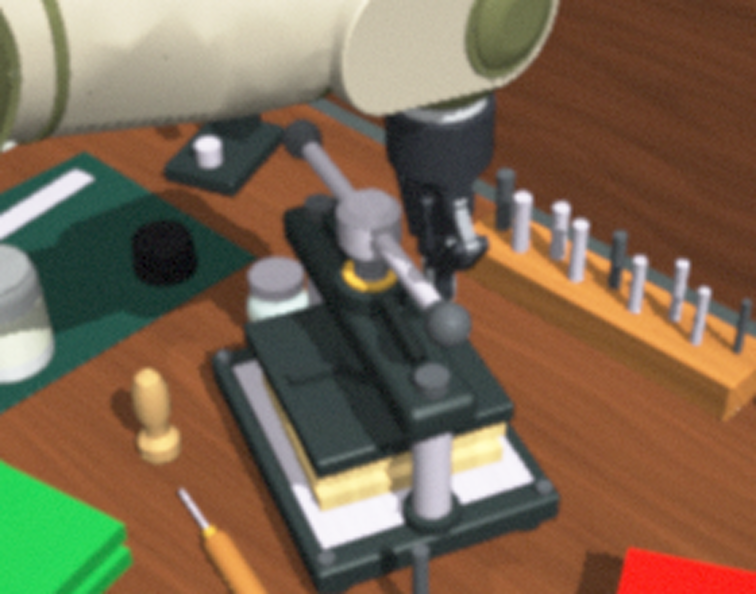

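The finger at crop (445,275) is still behind the bar, which has turned about 265° with the hub lower. The pack is unmoved. The stop is near, within about 30° at most, so I take smaller steps.

Emit:
step_arm(
  commands="0 0.2 -0.05 0 0 0 0; 0 0.4 -0.1 0 0 0 0; 0 0.6 -0.17 0 0 0 0",
)

```text
time_s: 15.53
eef_pos: [559.2, 93.7, 254.3]
ee_rot: [0.0, 0.215, 0.977, -0.0]
force: [3.5, 0.2, -0.4]
grip_width: 0.002
grip_force: 1.3
```

Emit:
step_arm(
  commands="0 0.2 -0.04 0 0 0 0; 0 0.4 -0.08 0 0 0 0; 0 0.6 -0.12 0 0 0 0",
)

```text
time_s: 15.78
eef_pos: [553.2, 95.2, 254.4]
ee_rot: [0.0, 0.215, 0.977, 0.0]
force: [3.0, 0.5, 0.3]
grip_width: -0.0
grip_force: 1.3
```

Emit:
step_arm(
  commands="0 0.2 -0.03 0 0 0 0; 0 0.4 -0.06 0 0 0 0; 0 0.6 -0.08 0 0 0 0",
)

```text
time_s: 16.03
eef_pos: [547.4, 96.9, 254.4]
ee_rot: [0.0, 0.215, 0.977, -0.0]
force: [3.5, -0.1, 0.5]
grip_width: 0.003
grip_force: 1.3
```

Emit:
step_arm(
  commands="0 0.2 -0.01 0 0 0 0; 0 0.4 -0.02 0 0 0 0; 0 0.6 -0.03 0 0 0 0",
)

```text
time_s: 16.28
eef_pos: [541.8, 99.2, 254.3]
ee_rot: [0.0, 0.215, 0.977, -0.0]
force: [2.5, -0.6, 0.4]
grip_width: 0.003
grip_force: 1.3
```

Emit:
step_arm(
  commands="0 0.2 0 0 0 0 0; 0 0.4 0 0 0 0 0; 0 0.6 0.02 0 0 0 0",
)

```text
time_s: 16.53
eef_pos: [536.5, 101.9, 254.3]
ee_rot: [0.0, 0.215, 0.977, -0.0]
force: [3.3, -0.1, 0.6]
grip_width: -0.0
grip_force: 1.3
```

Emit:
step_arm(
  commands="0 0.15 0 0 0 0 0; 0 0.3 0.03 0 0 0 0; 0 0.4 0.04 0 0 0 0",
)

```text
time_s: 16.78
eef_pos: [533.0, 104.0, 254.3]
ee_rot: [-0.0, 0.215, 0.977, -0.0]
force: [3.0, -0.4, -0.3]
grip_width: -0.001
grip_force: 1.3
```

Emit:
step_arm(
  commands="0 0.15 0.02 0 0 0 0; 0 0.3 0.04 0 0 0 0; 0 0.4 0.06 0 0 0 0",
)

```text
time_s: 17.03
eef_pos: [529.6, 106.2, 254.3]
ee_rot: [-0.0, 0.215, 0.977, -0.0]
force: [3.0, -0.7, 0.3]
grip_width: -0.003
grip_force: 1.3
```

Emit:
step_arm(
  commands="0 0.15 0.03 0 0 0 0; 0 0.3 0.05 0 0 0 0; 0 0.4 0.08 0 0 0 0",
)

```text
time_s: 17.28
eef_pos: [526.3, 108.7, 254.3]
ee_rot: [-0.0, 0.215, 0.977, -0.0]
force: [3.1, -0.8, -0.4]
grip_width: 0.001
grip_force: 1.3
```

Emit:
step_arm(
  commands="0 0.15 0.03 0 0 0 0; 0 0.3 0.07 0 0 0 0; 0 0.4 0.1 0 0 0 0",
)

```text
time_s: 17.53
eef_pos: [523.1, 111.3, 254.3]
ee_rot: [-0.0, 0.215, 0.977, -0.0]
force: [4.0, -1.2, -0.2]
grip_width: -0.0
grip_force: 1.3
```

Emit:
step_arm(
  commands="0 0.15 0.04 0 0 0 0; 0 0.3 0.08 0 0 0 0; 0 0.4 0.12 0 0 0 0",
)

```text
time_s: 17.78
eef_pos: [520.9, 113.5, 254.4]
ee_rot: [0.001, 0.215, 0.977, -0.0]
force: [10.2, -4.4, -1.9]
grip_width: 0.003
grip_force: 4.4
```

The force has risen to 11 N, so the platen is on the pack. I press on in small increments.

Emit:
step_arm(
  commands="0 0.05 0.02 0 0 0 0; 0 0.1 0.03 0 0 0 0; 0 0.1 0.03 0 0 0 0; 0 0.1 0.03 0 0 0 0",
)

```text
time_s: 18.12
eef_pos: [520.5, 114.0, 254.4]
ee_rot: [0.002, 0.216, 0.976, -0.0]
force: [10.2, -3.7, -2.3]
grip_width: 0.002
grip_force: 4.5
```

Emit:
step_arm(
  commands="0 0.1 0.03 0 0 0 0; 0 0.2 0.06 0 0 0 0; 0 0.2 0.06 0 0 0 0; 0 0.2 0.06 0 0 0 0",
)

```text
time_s: 18.45
eef_pos: [519.4, 115.1, 254.5]
ee_rot: [0.002, 0.216, 0.976, -0.0]
force: [12.7, -4.2, -2.5]
grip_width: -0.004
grip_force: 5.7
```

Emit:
step_arm(
  commands="0 0.1 0.04 0 0 0 0; 0 0.2 0.07 0 0 0 0; 0 0.2 0.07 0 0 0 0; 0 0.2 0.07 0 0 0 0",
)

```text
time_s: 18.78
eef_pos: [518.5, 116.2, 254.6]
ee_rot: [0.003, 0.216, 0.976, -0.0]
force: [17.3, -5.6, -5.5]
grip_width: 0.003
grip_force: 7.2
```

Emit:
step_arm(
  commands="0 0.1 0.04 0 0 0 0; 0 0.2 0.08 0 0 0 0; 0 0.2 0.08 0 0 0 0; 0 0.2 0.08 0 0 0 0",
)

```text
time_s: 19.12
eef_pos: [517.5, 117.4, 254.6]
ee_rot: [0.004, 0.216, 0.976, -0.001]
force: [21.2, -8.2, -4.7]
grip_width: -0.006
grip_force: 8.7
```

Emit:
step_arm(
  commands="0 0.1 0.04 0 0 0 0; 0 0.2 0.09 0 0 0 0; 0 0.2 0.09 0 0 0 0; 0 0.2 0.09 0 0 0 0",
)

```text
time_s: 19.45
eef_pos: [516.6, 118.6, 254.6]
ee_rot: [0.005, 0.216, 0.976, -0.001]
force: [23.6, -10.6, -7.6]
grip_width: 0.002
grip_force: 10.2
```

Emit:
step_arm(
  commands="0 0.1 0.04 0 0 0 0; 0 0.2 0.09 0 0 0 0; 0 0.3 0.14 0 0 0 0; 0 0.3 0.14 0 0 0 0; 0 0.3 0.14 0 0 0 0",
)

```text
time_s: 19.87
eef_pos: [515.2, 120.5, 254.7]
ee_rot: [0.006, 0.216, 0.976, -0.001]
force: [27.5, -14.0, -9.6]
grip_width: -0.003
grip_force: 12.6
```

The force is 32 N and the bar is tight. I unload slowly, back away, and rise clear.

Emit:
step_arm(
  commands="0 -0.2 -0.1 0 0 0 0; 0 -0.4 -0.2 0 0 0 0; 0 -0.6 -0.3 0 0 0 0; 0 -0.8 -0.4 0 0 0 0; 0 -1.0 -0.45 0 0 0 0; 0 -1.4 -0.6 0 0 0 0; 0 -2 -0.9 0 0 0 0; 0 -2.8 -1.2 0 0 0 0; 0 -3.6 -1.4 0 0 0 0; 0 -3.6 -1.4 0 0 0 0; 0 -3.6 -1.4 -2 0 0 0; 0 -3.6 -1.4 -4 0 0 0; 0 -3.6 -1.4 -7 0 0 0; 0 -3.6 -1.4 -10 0 0 0; 0 -3.6 -1.4 -12 0 0 0; 0 -3.6 -1.4 -12 0 0 0; 0 -3.6 -1.4 -12 0 0 0",
)

```text
time_s: 21.28
eef_pos: [538.1, 95.5, 374.6]
ee_rot: [0.001, 0.215, 0.977, 0.0]
force: [0.2, 0.0, -1.0]
grip_width: 0.004
grip_force: 0.0
```

Run:
```python
from h import *
where()
a=capture("side").astype(float)
c=cv2.resize(a.astype(np.uint8)[60:280,120:400],None,fx=2.7,fy=2.7,interpolation=cv2.INTER_CUBIC);cv2.imwrite("pics/c6.png",cv2.cvtColor(c,cv2.COLOR_RGB2BGR))
def bar():
  for d in spot_point("side","ball_1")[:2]:print(round(d["score"],2),np.round(d["xy"],1),at_z("side",d["xy"],257).round(0))
bar()
```

```text
21.2833 [538.1  95.5 374.6] r 85.9 ang -115.4 F [ 0.2  0.  -1. ]
0.83 [266.4 107.3] [693. 259. 257.]
0.77 [246.6 184.8] [470.  97. 257.]
```

View pics/c6.png

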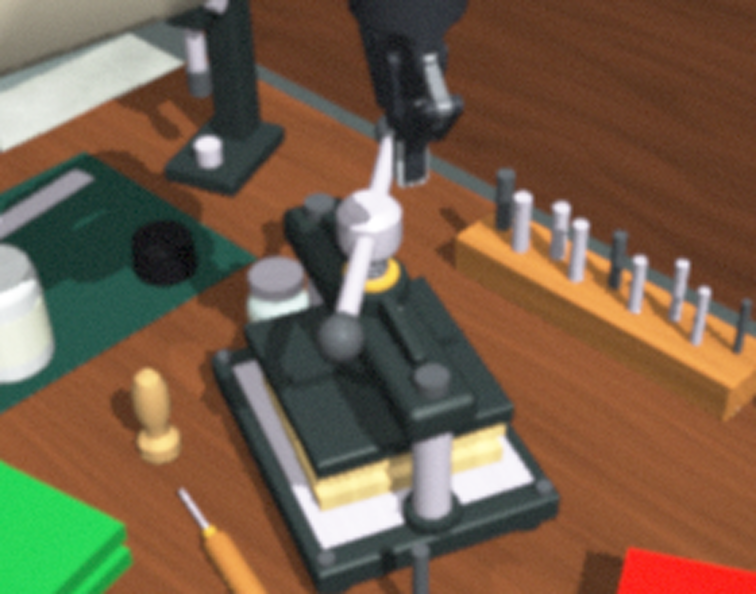

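The finger is clear and the force is zero. The bar stands at about -144° and has eased back a little against the screw friction, and nothing else has moved. I'll check by a light re-touch that it is really clamped: a free screw would give way at about 3.5 N.

Emit:
step_arm(
  commands="0 0 0 3 0 0 0; 0 0 0 6 0 0 0; 0 0 0 9 0 0 0; 0 0 0 12 0 0 0; 0 0 0 12 0 0 0; 0 0.6 0.2 12 0 0 0; 0 1.2 0.5 12 0 0 0; 0 1.7 0.65 12 0 0 0; 0 2.0 0.75 12 0 0 0; 0 2.2 0.85 12 0 0 0; 0 2.2 0.85 12 0 0 0; 0 2.2 0.85 12 0 0 0",
)

```text
time_s: 22.38
eef_pos: [521.9, 112.3, 255.0]
ee_rot: [0.001, 0.215, 0.977, 0.0]
force: [1.7, -1.4, 0.9]
grip_width: 0.003
grip_force: 0.8
```

Emit:
step_arm(
  commands="0 0.1 0.05 0 0 0 0; 0 0.2 0.1 0 0 0 0; 0 0.2 0.1 0 0 0 0; 0 0.2 0.1 0 0 0 0",
)

```text
time_s: 22.72
eef_pos: [521.1, 113.3, 254.9]
ee_rot: [0.001, 0.216, 0.976, -0.0]
force: [4.3, -5.1, 3.5]
grip_width: -0.002
grip_force: 3.3
```

Emit:
step_arm(
  commands="0 0.1 0.04 0 0 0 0; 0 0.2 0.08 0 0 0 0; 0 0.2 0.08 0 0 0 0; 0 0.2 0.08 0 0 0 0",
)

```text
time_s: 23.05
eef_pos: [520.1, 114.4, 255.0]
ee_rot: [0.002, 0.216, 0.976, -0.001]
force: [5.8, -7.3, 2.9]
grip_width: 0.0
grip_force: 4.9
```

It resists at once, with 9 N over 2 mm where the free screw moved at 3.5 N, so it is clamped. I withdraw very slowly and then hand in.

Emit:
step_arm(
  commands="0 -0.05 -0.02 0 0 0 0; 0 -0.1 -0.04 0 0 0 0; 0 -0.15 -0.06 0 0 0 0; 0 -0.2 -0.08 0 0 0 0; 0 -0.25 -0.1 0 0 0 0; 0 -0.3 -0.12 0 0 0 0; 0 -0.4 -0.16 0 0 0 0; 0 -0.6 -0.2 0 0 0 0; 0 -1.0 -0.4 0 0 0 0; 0 -1.6 -0.6 0 0 0 0; 0 -2.4 -0.9 0 0 0 0; 0 -2.8 -1.1 0 0 0 0; 0 -2.8 -1.1 0 0 0 0; 0 -2.8 -1.1 -3 0 0 0; 0 -2.8 -1.1 -6 0 0 0; 0 -2.8 -1.1 -9 0 0 0; 0 -2.8 -1.1 -12 0 0 0; 0 -2.8 -1.1 -12 0 0 0; 0 -2.8 -1.1 -12 0 0 0",
)

```text
time_s: 24.63
eef_pos: [539.8, 93.9, 375.4]
ee_rot: [0.001, 0.215, 0.977, 0.0]
force: [0.5, -0.2, -0.6]
grip_width: 0.001
grip_force: 0.0
```

Run:
```python
from h import *
where()
a=capture("side")
for d in spot_point("side","ball_1")[:2]:print(round(d["score"],2),np.round(d["xy"],1),at_z("side",d["xy"],257).round(0))
b=capture("side"); print(np.abs(a.astype(int)-b)[60:280,180:400].mean())
print(finish_job())
```

```text
24.6333 [539.8  93.9 375.4] r 86.5 ang -114.0 F [ 0.5 -0.2 -0.6]
0.97 [267.4 108.9] [690. 253. 257.]
0.64 [247.4 184.2] [472.  98. 257.]
2.460922865013774
the job is handed in; nothing more can be done
None
```

The job is handed in at about 25 s: the bar was pushed clockwise about 300° until the platen bore on the pack (32 N peak at the finger), it still resisted on a light re-touch, and the finger is clear with no sign of the pack or bystanders having moved; the platen force itself was not measured.

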